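# Lock the shaker tray with its index pin

## Task

Take the red-handled index pin out of the stand, put its nose in the hole in the front of the shaker tray, and, pressing only lightly, slide the tray to its left (along the shaker's +y) until the pin finds the hidden hole in the index bar underneath. Push the pin home gently, upright, until its collar sits flush on the tray, and let go; leave the blue-handled spare in the stand and do not knock the glass beaker.

Things in the scene. Friction and masses are not known exactly. Their poses are not given: they have to be found in the camera images.
- pin: Loose steel index pin, red square handle, 81 mm long, 70 g; origin at its tip (lower end), z up the pin, x and y square to the handle's sides. Above the tip: nose tapering from 6 to 12 mm diameter over 7 mm, 12 mm shaft up to 36 mm, 22 mm collar 36 to 41 mm, handle 18 x 18 mm from 41 to 81 mm. Starts upright in one of the stand's holes, collar on the stand's top, tip 9 mm above the bench.
- pin_grip (a point): Centre of the red handle, 61 mm above the tip; axes as the pin's.
- spare_grip (a point): Centre of the blue handle of the spare pin (same shape as the red one), in the other hole of the stand; to be left there.
- stand: Fixed grey pin stand, 55 x 180 x 45 mm; origin at the centre of its underside; two 15 mm holes at 55 mm either way along its y.
- shaker: Fixed white laboratory shaker; origin on the bench, 30 mm behind its front face, mid-width, under the line along which the tray's hole travels; x points to its back, y to its left (along the rails), z up. 280 mm wide, 270 mm deep. A steel index bar, 12 mm thick, lies fixed in its front under the tray, with one 14 mm hole on that line, hidden by the tray.
- tray_hole (a point): Centre of the mouth of the 14 mm hole (2 mm chamfer) through the front of the aluminium tray, where the yellow marks cross, on the tray's top, 72 mm above the bench; axes as the shaker's. Tray 14 mm thick, 210 mm wide. Two steel flasks (to 160 mm above the bench) are clamped to it 160 mm behind the hole.
- tray (a joint): Slide of the tray along the shaker's y, 0 to 0.058 m, growing to +y, about 2 N of friction. The bar's hidden hole lies 10 to 42 mm further along +y than the tray's hole does at the start. Until they line up, the pin's tip stops on the bar 15 mm below the tray's top; then it can go 36 mm down, collar on the tray.
- beaker_rim (a point): Centre of the mouth of a loose glass beaker, 68 mm diameter, 85 mm tall, standing near the stand; not to be knocked. (Another flask, a bottle, a jar, a dish and a spoon lie loose further out.)
Not all that is in view belongs to the job. What is shaped like the pin but yellow is not meant.

How it is judged:
By the outcome, as a careful person would: the job done as asked, in the order asked, and still so for the second after the job is handed in, with the robot touching nothing.
It also fails if it takes over 64 s, if anything falls off the work surface, if the arm or the gripper's body presses on something with over 40 N, if the wrist force passes 120 N, or if a joint passes its speed limit or range.

## Robot

A 6-joint arm with a two-finger parallel gripper is mounted at the origin on the work surface. World frame = base frame: x ahead of the robot, y to its left, z up, the work surface at z = 0. Lengths are in m, angles in rad, forces in N, time in s.
With the tool pointing down it reaches from about 0.2 to 0.875 m from the base axis. Payload 3.4 kg.
Tool frame: the origin (TCP) lies between the finger pads; the fingertips stand 14 mm ahead of it and the grasp point (between the pads) lies 5 mm behind it (arm.tips_ahead is the distance from the TCP to the fingertips, in m); z points along the fingers, y is the direction in which the jaws open and shut (so a half turn about z gives the same grasp; the last joint's range is limited). The gripper opens to 94 mm and grips with 3 to 60 N. Pads are 16 mm wide; open, the fingers measure 119 mm over their backs; the gripper's body (75 mm by 177 mm) begins 78 mm behind the grasp point.
Start: joints at [-1.364, 0.276, 1.505, -0, 1.361, -0.121], TCP at [0.185, -0.544, 0.219] pointing down, gripper open.
Joint ranges: [-2.89, 2.89], [-0.75, 2.08], [0.22, 2.7], [-1.18, 4.32], [0.11, 2.71], [-2.7, 2.7]. Speed limits (rad/s): [2.57, 2.57, 3.14, 3.14, 3.14, 3.14].

## Interface

Orientations are given as a unit quaternion [w, x, y, z].
In Python, from rig import arm, capture, calibration, order, regions_of, mark_of gives the robot as it stands. The module is installed in compiled form; this text tells all that it offers. Calls block until the motion is done:
- arm.goto(position, orientation): joint-space move of the TCP to a pose.
- arm.move_l(position, frame=None, feed=0.15): straight line of the TCP; frame=None keeps the orientation; feed is the mean speed in m/s.
- arm.move_j(angles): joint-space move.
- arm.gripper_open() and arm.close_gripper(newtons=None): open the fingers fully, or close them until they stop; newtons is the grip in N (None keeps the last).
- arm.dwell(seconds).
- arm.ik(position, orientation): joint angles nearest the present ones, or None.
- capture(name): name is "scene" or "top"; returns the picture (400x640x3 uint8, red, green, blue); there is no depth.
- calibration(name): a dict with "mtx" (3x3 intrinsics, pixels), "eye" and "orientation" of the camera in the world. Camera axes: x right, y down, z forward; pixel columns grow to the right and rows downward; lengths in m; the calibration is good to about 2 mm. A picture is of the moment at which its call begins. calibration takes no time and is no camera call.
A pose or a line that the arm cannot do raises arm.IKError and nothing moves.
- order.close_job(): hands the job in, once; it reports no verdict.
Trained networks look in the newest picture that a camera, given by its name, has taken for a name from the list of things; names that differ only in an ending like _2 or _b are one class to them, and where a whole thing is asked for, a point or a joint stands for the part that bears it (a point fixed in the world has none). Each returns a list of dicts, best first, with "confidence" (0 to 1); they miss things now and then, are a little off and sometimes report something else, mostly with a low value. They report only what shows in the picture. A call takes as long as a camera call. They do not tell look-alikes from the thing itself.
- regions_of(camera, thing): "pixels" (400x640 bool, what is visible of it) and "box" ([centre column, centre row, width, height] as shares, 0 to 1, of the picture: columns of its width, rows of its height, round what is visible of it).
- mark_of(camera, thing): "location" ([column, row] as shares, 0 to 1, of the picture: columns of its width, rows of its height: a listed point, or the origin of a listed thing).
Readings, each from a call of its own:
- arm.current_time(): time.
- arm.current_joint_positions(): joint angles.
- arm.current_dq(): joint speeds.
- arm.current_joint_efforts(): joint torques, N m.
- arm.current_eef_pos(): TCP position.
- arm.current_tool_rot(): TCP orientation.
- arm.current_wrist_force(): force on the tool from outside, world axes, zero at the start.
- arm.current_moment(): the same for the moment, N m.
- arm.current_width(): finger opening in m.
Only numpy, scipy, OpenCV 4.12 (cv2) and the standard library are available. Lean on these libraries where they do the work, as an engineer would, in place of code of your own. Each camera call takes 0.05 s, during which the arm holds its last target.

## Working session

There is one attempt and no reset: what is moved stays moved. The work goes in short steps, each a Python script; the robot and the scene stay as the last script left them, time stands still between calls to the robot, and variables do not carry over. Pictures are saved under pics/ and viewed, and the job is handed in when it is done.

```bash
mkdir -p pics
python3 - <<'E'
from rig import arm,capture,calibration,regions_of,mark_of
import cv2,numpy as np
for c in ("scene","top"):
    im=capture(c); cv2.imwrite(f"pics/{c}0.png",im[:,:,::-1])
    k=calibration(c); print(c,np.round(k["mtx"],1).tolist(),np.round(k["eye"],3),np.round(k["orientation"],4))
    for n in ("pin_grip","spare_grip","tray_hole","beaker_rim","stand","shaker","pin"):
        print(n,[(round(float(d["confidence"]),2),np.round(np.array(d["location"])*[640,400],1).tolist()) for d in mark_of(c,n)])
print(arm.current_time(),arm.current_tool_rot(),arm.current_wrist_force())
E
```

```text
scene [[364.1, 0.0, 315.5], [0.0, 364.1, 201.0], [0.0, 0.0, 1.0]] [ 1.132 -0.075  0.426] [-0.3566  0.6054  0.6148 -0.3583]
pin_grip [(0.73, [229.5, 184.2]), (0.67, [188.0, 192.9])]
spare_grip [(0.8, [281.9, 193.2])]
tray_hole [(0.84, [403.6, 195.6])]
beaker_rim [(0.8, [254.1, 239.5])]
stand [(0.55, [259.1, 213.4])]
shaker [(0.89, [411.8, 225.3])]
pin [(0.53, [235.6, 211.5]), (0.49, [198.3, 213.6])]
top [[477.8, 0.0, 320.6], [0.0, 477.8, 204.0], [0.0, 0.0, 1.0]] [ 0.396 -0.085  1.005] [-0.0557  0.7108 -0.6984  0.0626]
pin_grip [(0.49, [448.8, 260.9])]
spare_grip [(0.58, [347.8, 267.0])]
tray_hole [(0.88, [222.0, 238.3])]
beaker_rim [(0.69, [362.9, 158.1])]
stand [(0.75, [379.7, 266.1])]
shaker [(0.88, [218.2, 240.9]), (0.44, [378.0, 263.2])]
pin [(0.64, [442.9, 261.4]), (0.58, [405.1, 266.1])]
0.8 [4.99386484e-05 9.86599774e-01 1.63159072e-01 9.00186702e-06] [-0.03467481 -0.04827622  0.72673029]
```

View pics/scene0.png

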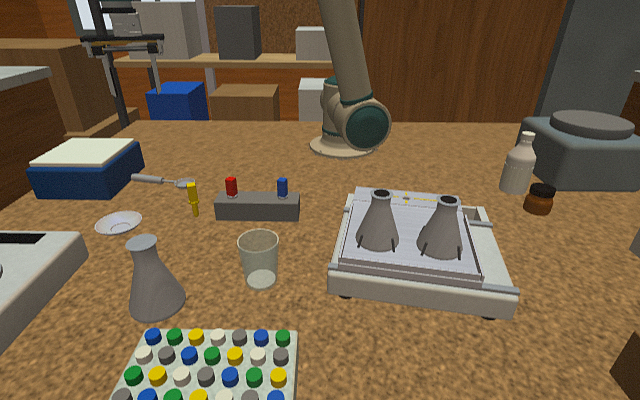

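View pics/top0.png

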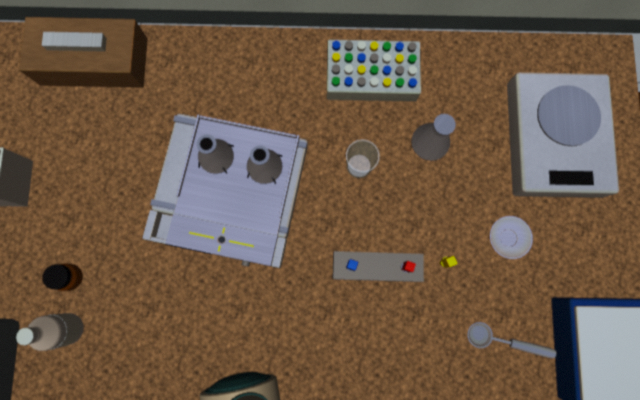

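The red square handle (scene 231,186; top 409,267) is in the stand. Two others could be mistaken for it:
- the yellow look-alike standing loose (scene 193,195; top 450,262)
- the blue spare (scene 282,187; top 352,265)

I choose the red one, and next I'll crop in on it and measure.

```bash
cat > h.py <<'E'
from rig import arm,capture,calibration,regions_of,mark_of,order
import cv2,numpy as np
from scipy.spatial.transform import Rotation as R
def ray(c,uv):
    k=calibration(c); q=k["orientation"]; M=R.from_quat([q[1],q[2],q[3],q[0]]).as_matrix()
    d=M@np.linalg.inv(k["mtx"])@np.array([uv[0],uv[1],1.]); return np.array(k["eye"]),d/np.linalg.norm(d)
def atz(c,uv,z):
    e,d=ray(c,uv); return e+d*(z-e[2])/d[2]
def proj(c,p):
    k=calibration(c); q=k["orientation"]; M=R.from_quat([q[1],q[2],q[3],q[0]]).as_matrix()
    v=k["mtx"]@(M.T@(np.array(p)-np.array(k["eye"]))); return v[:2]/v[2]
def tri(uv1,uv2):
    e1,d1=ray("scene",uv1);e2,d2=ray("top",uv2)
    A=np.stack([d1,-d2],1); t=np.linalg.lstsq(A,e2-e1,rcond=None)[0]
    a=e1+t[0]*d1;b=e2+t[1]*d2; return (a+b)/2,np.linalg.norm(a-b)
E
cat > s.py <<'E'
from h import *
T=cv2.imread("pics/top0.png");S=cv2.imread("pics/scene0.png")
def seg(im,col):
    h=cv2.cvtColor(im,cv2.COLOR_BGR2HSV)
    H,Sa,V=h[...,0].astype(int),h[...,1],h[...,2]
    if col=="red": m=((H<5)|(H>174))&(Sa>190)&(V>70)
    else: m=(abs(H-113)<10)&(Sa>150)&(V>70)
    return m.astype(np.uint8)
for col,rt,rs in(("red",(395,255,425,280),(220,172,245,200)),("blue",(340,255,365,275),(272,172,292,200))):
    c={}
    for n,im,r in(("top",T,rt),("scene",S,rs)):
        m=np.zeros(im.shape[:2],np.uint8); m[r[1]:r[3],r[0]:r[2]]=seg(im,col)[r[1]:r[3],r[0]:r[2]]
        ys,xs=np.nonzero(m); c[n]=(xs.mean(),ys.mean()); print(col,n,len(xs),c[n],(xs.min(),xs.max(),ys.min(),ys.max()),cv2.minAreaRect(np.stack([xs,ys],1).astype(np.float32)))
    print(col,tri(c["scene"],c["top"]), "top@z.117",atz("top",c["top"],.112))
a=cv2.resize(T[245:285,325:465],None,fx=5,fy=5,interpolation=cv2.INTER_CUBIC)
b=cv2.resize(T[205:275,140:290],None,fx=5,fy=5,interpolation=cv2.INTER_CUBIC)
d=cv2.resize(S[165:230,180:310],None,fx=5,fy=5,interpolation=cv2.INTER_CUBIC)
cv2.imwrite("pics/a.png",a);cv2.imwrite("pics/b.png",b);cv2.imwrite("pics/d.png",d)
print("hole",atz("top",(222,238.3),.072),atz("scene",(403.6,195.6),.072))
print("beaker",atz("top",(362.9,158.1),.085),atz("scene",(254.1,239.5),.085))
print("shaker",atz("top",(218.2,240.9),0))
E
python3 s.py
```

```text
red top 82 (np.float64(409.0853658536585), np.float64(266.1951219512195)) (np.int64(404), np.int64(414), np.int64(262), np.int64(271)) ((409.1500549316406, 266.04998779296875), (9.17060375213623, 8.854375839233398), 18.43494987487793)
red scene 148 (np.float64(230.6283783783784), np.float64(185.75675675675674)) (np.int64(225), np.int64(236), np.int64(177), np.int64(195)) ((230.81541442871094, 186.02308654785156), (18.605209350585938, 10.294882774353027), 82.87498474121094)
red (array([ 0.43411727, -0.26592467,  0.07035838]), np.float64(0.0012309982119240634)) top@z.117 [ 0.43250312 -0.25843537  0.112     ]
blue top 85 (np.float64(351.9529411764706), np.float64(264.54117647058825)) (np.int64(347), np.int64(357), np.int64(260), np.int64(269)) ((352.0, 264.5000305175781), (9.17060375213623, 9.17060375213623), 18.43494987487793)
blue scene 125 (np.float64(281.32), np.float64(186.08)) (np.int64(277), np.int64(286), np.int64(178), np.int64(196)) ((281.5, 187.0), (18.0, 9.0), 90.0)
blue (array([ 0.43550441, -0.15556207,  0.07141166]), np.float64(0.0006504494734655161)) top@z.117 [ 0.43374602 -0.15216442  0.112     ]
hole [0.4819976  0.09894793 0.072     ] [0.47409341 0.09821274 0.072     ]
beaker [ 0.64529139 -0.17479214  0.085     ] [ 0.65236727 -0.17863669  0.085     ]
shaker [0.4830542 0.1207957 0.       ]
```

View crops.

View pics/a.png

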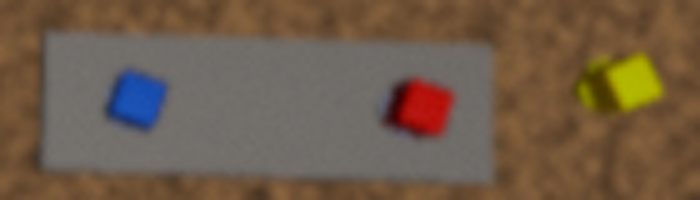

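View pics/b.png

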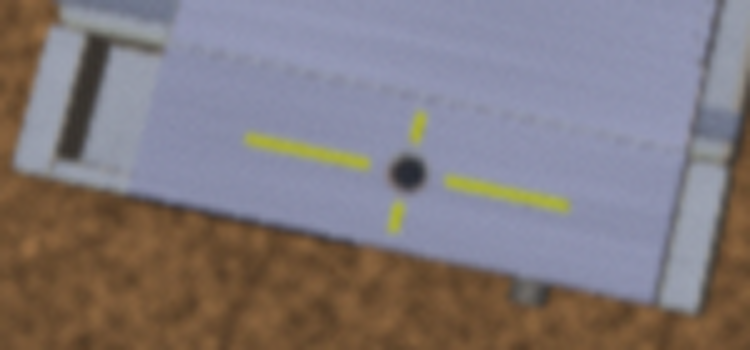

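View pics/d.png

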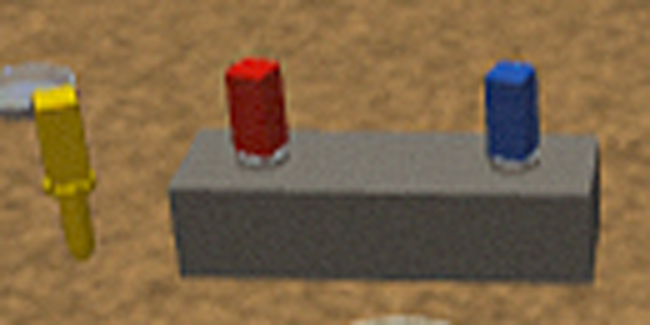

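The crops confirm it: the red handle with its collar sits in the stand's right hole, turned about 18° in the image. The yellow one stands outside the stand. The tray hole is at about (221.2, 239.2) in top, with the yellow line running along the rail. Now yaw and axes.

```bash
cat > s2.py <<'E'
from h import *
T=cv2.imread("pics/top0.png");S=cv2.imread("pics/scene0.png")
def fit(col,ctr):
    x0,y0=int(ctr[0])-12,int(ctr[1])-12
    a=cv2.resize(T[y0:y0+25,x0:x0+25],None,fx=10,fy=10,interpolation=cv2.INTER_CUBIC)
    v=a[...,2 if col=="red" else 0].astype(int)-a[...,1]
    # bright top face
    m=(v>0.72*np.percentile(v,99)).astype(np.uint8)
    cs,_=cv2.findContours(m,0,2); c=max(cs,key=cv2.contourArea)
    r=cv2.minAreaRect(c); bx=(cv2.boxPoints(r)+.5)/10-.5+[x0,y0]
    w=np.array([atz("top",p,.09) for p in bx]); e=np.diff(np.vstack([w,w[:1]]),axis=0)
    print(col,np.linalg.norm(e,axis=1).round(4),np.degrees(np.arctan2(e[:,1],e[:,0])).round(1),w.mean(0).round(4))
fit("red",(409,266));fit("blue",(352,264))
f=lambda x,y:(140+(x+.5)/5-.5,205+(y+.5)/5-.5)
a=atz("top",f(247,138),.072);b=atz("top",f(568,207),.072);h=atz("top",f(408,173),.072)
d=a-b;print("y axis deg",np.degrees(np.arctan2(d[1],d[0])),"hole",h)
print("hole in scene proj",proj("scene",h))
print("stand",[atz("top",(325+x/5,245+y/5),.045).round(4)[:2].tolist() for x,y in((47,33),(492,45),(492,182),(42,168))])
print("yellow", atz("top",(450,262),.085))
cv2.imwrite("pics/e.png",cv2.resize(S[180:215,370:440],None,fx=10,fy=10,interpolation=cv2.INTER_CUBIC))
E
python3 s2.py
```

```text
red [0.0161 0.0163 0.0161 0.0163] [ -19.2 -107.5  160.7   72.5] [ 0.4336 -0.2638  0.09  ]
blue [0.0164 0.0163 0.0164 0.0163] [ -18.8 -108.1  161.1   72. ] [ 0.435  -0.1543  0.09  ]
y axis deg 78.91597973565702 hole [0.48021151 0.10041585 0.072     ]
hole in scene proj [405.28437554 197.04416353]
stand [[0.4618, -0.1219], [0.4601, -0.3006], [0.4057, -0.2996], [0.4083, -0.1205]]
yellow [ 0.44294896 -0.34249466  0.085     ]
```

View pics/e.png

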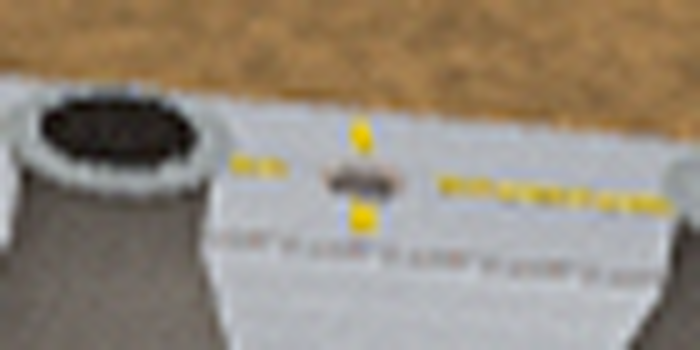

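Scene shows the hole at about (406, 197), and the top estimate projects to (405.3, 197.0), so they agree. I'll use the red pin at (0.434, -0.265) with jaw yaw -18.4°. First reach.

```bash
cat >> h.py <<'E'
def down(deg):
    a=np.radians(deg); y=np.array([np.cos(a),np.sin(a),0]); z=np.array([0,0,-1.]); x=np.cross(y,z)
    q=R.from_matrix(np.stack([x,y,z],1)).as_quat(); return [float(q[3]),float(q[0]),float(q[1]),float(q[2])]
def st(s=""): print(s,"t",round(arm.current_time(),2),"p",np.round(arm.current_eef_pos(),4),"F",np.round(arm.current_wrist_force(),1),"M",np.round(arm.current_moment(),2),"w",round(arm.current_width(),4),flush=True)
E
python3 - <<'E'
from h import *
for y in(-18.4,161.6): print(y,arm.ik([.434,-.265,.17],down(y)))
for y in(79,-101): print(y,arm.ik([.48,.1,.2],down(y)))
arm.goto([.434,-.265,.16],down(-18.4)); st()
E
```

```text
-18.4 [-6.85081311e-01  2.10668941e-01  1.72381183e+00 -4.44089210e-16
  1.20711189e+00 -3.63940728e-01]
161.6 None
79 [ 6.33741897e-02  1.60885818e-01  1.70961666e+00 -4.44089210e-16
  1.27109017e+00 -1.31543592e+00]
-101 [ 6.33741897e-02  1.60885818e-01  1.70961666e+00 -4.44089210e-16
  1.27109017e+00  1.82615673e+00]
 t 2.22 p [ 0.434  -0.266   0.1603] F [ 0.8 -0.3  0. ] M [-0.02 -0.08 -0.02] w 0.0939
```

Run:
```python
from h import *
arm.move_l([.434,-.265,.069],feed=.12); st("down")
arm.close_gripper(30); st("closed")
arm.move_l([.434,-.265,.080],feed=.05); st("lift10")
arm.move_l([.434,-.265,.17],feed=.15); st("lift")
for c in("scene","top"): cv2.imwrite(f"pics/{c}1.png",capture(c)[:,:,::-1])
```

```text
down t 3.12 p [ 0.4344 -0.2656  0.0695] F [-0.1  0.4 -0.4] M [-0.05 -0.09  0.  ] w 0.0938
closed t 4.28 p [ 0.434 -0.265  0.069] F [ 0.5  0.  -0.6] M [-0.05 -0.05 -0.03] w 0.0176
lift10 t 4.64 p [ 0.4343 -0.2653  0.0806] F [ 0.4  0.6 -0.5] M [ 0.   -0.04 -0.07] w 0.0179
lift t 5.39 p [ 0.4334 -0.2645  0.1692] F [-1.1 -0.4 -0.9] M [-0.07 -0.09  0.02] w 0.0179
```

View pics/scene1.png

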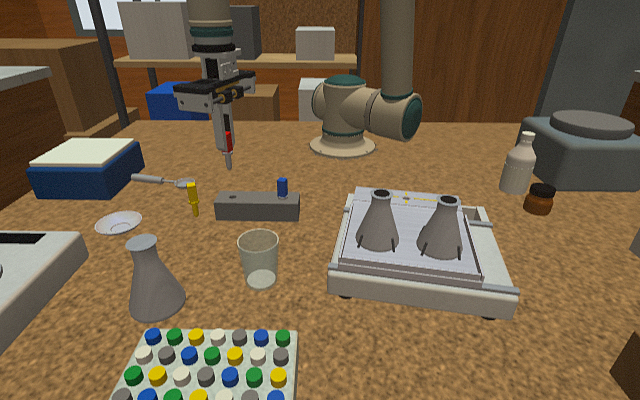

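The red pin is held upright at scene (228, 150); the stand's right hole is empty and the blue spare is still in place. Next I'll move above the hole and compare.

Run:
```python
from h import *
arm.move_l([.434,-.265,.20],feed=.2)
arm.goto([.4803,.1005,.20],down(79)); 
arm.move_l([.4803,.1005,.147],feed=.12); st()
for c in("scene","top"): cv2.imwrite(f"pics/{c}2.png",capture(c)[:,:,::-1])
p=arm.current_eef_pos(); tip=np.array(p)-[0,0,.06]
print(proj("scene",tip),proj("scene",[.4802,.1004,.072]),proj("top",tip))
S=cv2.imread("pics/scene2.png");cv2.imwrite("pics/e2.png",cv2.resize(S[130:215,360:460],None,fx=7,fy=7,interpolation=cv2.INTER_CUBIC))
S=cv2.imread("pics/top2.png");cv2.imwrite("pics/f2.png",cv2.resize(S[185:285,150:290],None,fx=5,fy=5,interpolation=cv2.INTER_CUBIC))
```

```text
t 7.76 p [0.4808 0.1    0.1472] F [ 1.1 -0.2 -0.4] M [ 0.02 -0.14 -0.02] w 0.0178
[406.31322068 190.33520172] [405.27541152 197.04136833] [219.6852211  237.90997467]
```

View pics/e2.png

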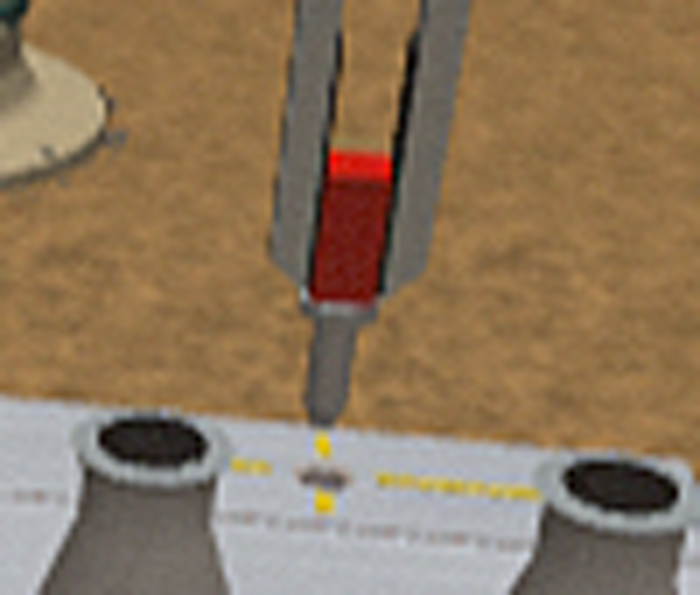

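View pics/f2.png

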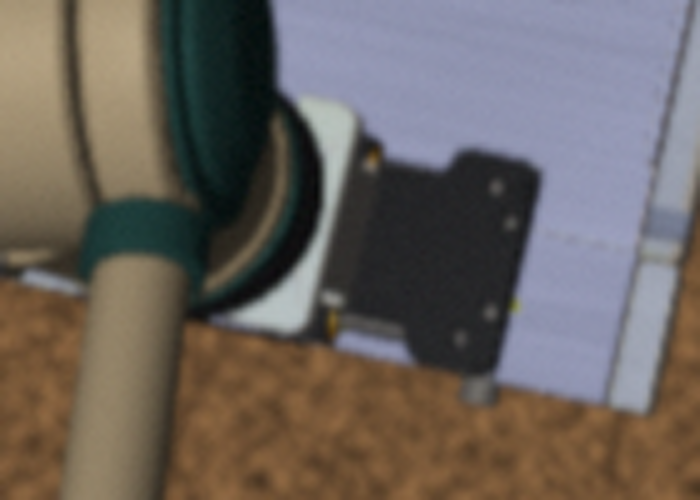

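Tip and hole line up in scene: tip (406.3, 190.3) straight above the hole (405.7, 197.5). Lowering with force checks.

```bash
cat >> h.py <<'E'
def F(n=4):
    a=[]
    for _ in range(n): a.append(arm.current_wrist_force()); arm.dwell(.015)
    return np.mean(a,0)
E
python3 - <<'E'
from h import *
arm.move_l([.4803,.1005,.134],feed=.08); arm.dwell(.1); f0=F(6); st("pre"); print(f0)
z=.134
while z>.1155:
    z-=.002; arm.move_l([.4803,.1005,z],feed=.03); f=F()-f0
    print(round(z,4),np.round(arm.current_eef_pos(),4),f.round(1),round(arm.current_time(),2))
    if f[2]>4 or np.hypot(*f[:2])>6: break
cv2.imwrite("pics/scene3.png",capture("scene")[:,:,::-1])
S=cv2.imread("pics/scene3.png");cv2.imwrite("pics/e3.png",cv2.resize(S[130:215,360:460],None,fx=7,fy=7,interpolation=cv2.INTER_CUBIC))
E
```

```text
pre t 8.37 p [0.4806 0.1006 0.1345] F [ 0.1  0.3 -2. ] M [ 0.02 -0.15  0.03] w 0.0176
[-0.46431112 -0.2028553  -0.61563897]
0.132 [0.4803 0.1005 0.132 ] [1.  0.3 0. ] 8.68
0.13 [0.4802 0.1005 0.1299] [ 0.5  0.3 -0. ] 9.0
0.128 [0.4803 0.1005 0.128 ] [ 0.7 -0.1 -0.1] 9.32
0.126 [0.4808 0.1007 0.1261] [1.7 1.2 0.1] 9.63
0.124 [0.4811 0.1007 0.124 ] [ 3.5  1.3 -1.5] 9.95
0.122 [0.481  0.1005 0.1221] [ 4.2  1.9 -1.5] 10.27
0.12 [0.4809 0.1004 0.1201] [ 4.7  1.2 -0.4] 10.58
0.118 [0.4809 0.1005 0.1181] [5.7 1.5 0.3] 10.9
0.116 [0.4809 0.1005 0.1167] [3.9 0.9 5.7] 11.22
```

View pics/e3.png

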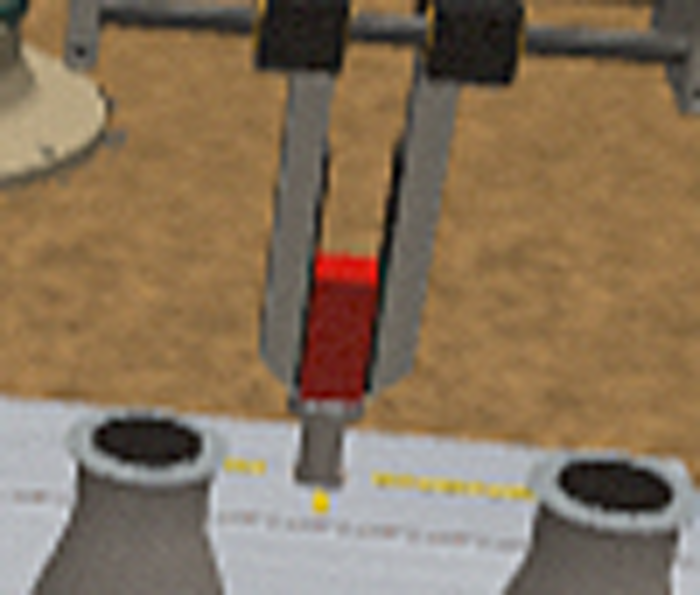

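The nose is in the tray hole and resting on the bar, with contact at TCP z of about 0.1167. The hole wall pushes +x at about 4 N, so I'll relieve that, then slide along +y while pressing about 2–3 N.

```bash
cat > slide.py <<'E'
from h import *
import json
a=np.radians(78.9); u=np.array([np.cos(a),np.sin(a),0]); n=np.array([np.sin(a),-np.cos(a),0])
f0=np.array([-.46,-.2,-.62]); p0=np.array([.4803,.1005,0]); s=0.;c=.001;z=.1164
def go(feed=.03): arm.move_l((p0+s*u+c*n+[0,0,z]).tolist(),feed=feed)
go()
f=F()-f0; print("start",f.round(1),np.round(arm.current_eef_pos(),4))
found=False
while s<.050:
    s+=.0012; go(); f=F(3)-f0; p=np.array(arm.current_eef_pos())
    fu,fn,fz=f@u,f@n,f[2]
    print("%.4f c%.4f z%.4f | z%.4f s%.4f fu%.1f fn%.1f fz%.1f t%.2f"%(s,c,z,p[2],(p-p0)@u,fu,fn,fz,arm.current_time()),flush=True)
    if abs(fn)>1.5: c+=np.clip(.0001*fn,-.0004,.0004)
    if p[2]<.1153: found=True;break
    if fz<1.5: z-=.0003
    elif fz>3.5: z+=.0003
    if fz>15 or abs(fu)>15 or abs(fn)>15: print("force stop");break
print(found); json.dump(dict(s=s,c=c,z=z),open("st.json","w"))
E
python3 slide.py
```

```text
start [3.4 1.9 6.3] [0.4811 0.1004 0.1168]
0.0012 c0.0010 z0.1164 | z0.1168 s0.0003 fu-0.2 fn3.3 fz7.4 t11.88
0.0024 c0.0013 z0.1167 | z0.1168 s0.0007 fu-2.3 fn3.2 fz6.5 t12.18
0.0036 c0.0017 z0.1170 | z0.1168 s0.0015 fu-4.7 fn2.5 fz6.4 t12.48
0.0048 c0.0019 z0.1173 | z0.1168 s0.0029 fu-4.2 fn2.7 fz4.8 t12.78
0.0060 c0.0022 z0.1176 | z0.1169 s0.0053 fu-2.9 fn1.6 fz1.2 t13.08
0.0072 c0.0023 z0.1173 | z0.1169 s0.0071 fu-3.2 fn0.6 fz1.9 t13.38
0.0084 c0.0023 z0.1173 | z0.1169 s0.0089 fu-1.5 fn-0.4 fz-0.1 t13.68
0.0096 c0.0023 z0.1170 | z0.1169 s0.0096 fu-1.9 fn-1.1 fz1.3 t13.98
0.0108 c0.0023 z0.1167 | z0.1168 s0.0103 fu-4.8 fn-2.2 fz4.3 t14.28
0.0120 c0.0021 z0.1170 | z0.1169 s0.0123 fu-2.2 fn-1.3 fz1.9 t14.58
0.0132 c0.0021 z0.1170 | z0.1169 s0.0134 fu-2.7 fn-0.7 fz0.8 t14.88
0.0144 c0.0021 z0.1167 | z0.1168 s0.0141 fu-3.6 fn-1.0 fz3.6 t15.18
0.0156 c0.0021 z0.1170 | z0.1169 s0.0160 fu-2.0 fn-0.7 fz0.7 t15.48
0.0168 c0.0021 z0.1167 | z0.1168 s0.0169 fu-1.9 fn-1.2 fz2.4 t15.78
0.0180 c0.0021 z0.1167 | z0.1167 s0.0184 fu-0.9 fn-0.9 fz1.6 t16.08
0.0192 c0.0021 z0.1167 | z0.1166 s0.0195 fu-0.6 fn-0.2 fz1.3 t16.38
0.0204 c0.0021 z0.1164 | z0.1164 s0.0205 fu-1.0 fn-0.3 fz1.0 t16.68
0.0216 c0.0021 z0.1161 | z0.1161 s0.0217 fu-1.1 fn-0.9 fz1.1 t16.98
0.0228 c0.0021 z0.1158 | z0.1158 s0.0229 fu-1.2 fn-0.1 fz1.8 t17.28
0.0240 c0.0021 z0.1158 | z0.1158 s0.0241 fu-1.1 fn-0.3 fz1.1 t17.58
0.0252 c0.0021 z0.1155 | z0.1155 s0.0253 fu-1.9 fn-0.3 fz0.8 t17.88
0.0264 c0.0021 z0.1152 | z0.1152 s0.0264 fu-1.8 fn0.2 fz1.1 t18.18
True
```

The pin tip is now following the command below bar level without resistance, so the nose has entered the hidden hole. I'll lower gently, centring on the lateral force.

```bash
cat > push.py <<'E'
from h import *
import json
d=json.load(open("st.json")); s,c,z=d["s"],d["c"],d["z"]
a=np.radians(78.9); u=np.array([np.cos(a),np.sin(a),0]); n=np.array([np.sin(a),-np.cos(a),0])
f0=np.array([-.46,-.2,-.62]); p0=np.array([.4803,.1005,0])
def go(feed=.03): arm.move_l((p0+s*u+c*n+[0,0,z]).tolist(),feed=feed)
go();arm.dwell(.1)
while z>.0957:
    z-=.0010; go(); f=F(3)-f0; p=np.array(arm.current_eef_pos()); fu,fn,fz=f@u,f@n,f[2]
    print("s%.4f c%.4f z%.4f | z%.4f s%.4f fu%.1f fn%.1f fz%.1f t%.2f"%(s,c,z,p[2],(p-p0)@u,fu,fn,fz,arm.current_time()),flush=True)
    s+=np.clip(.0001*fu if abs(fu)>2.5 else 0,-.0005,.0005); c+=np.clip(.0001*fn if abs(fn)>1.5 else 0,-.0004,.0004)
    if fz>6 or max(abs(fu),abs(fn))>12: print("stop");break
json.dump(dict(s=s,c=c,z=z),open("st.json","w"))
E
python3 push.py
```

```text
s0.0264 c0.0021 z0.1142 | z0.1143 s0.0263 fu-2.4 fn-0.6 fz2.8 t18.83
s0.0264 c0.0021 z0.1132 | z0.1134 s0.0260 fu-3.9 fn-0.0 fz4.0 t19.13
s0.0260 c0.0021 z0.1122 | z0.1124 s0.0256 fu-5.1 fn-0.4 fz5.3 t19.43
s0.0255 c0.0021 z0.1112 | z0.1113 s0.0251 fu-5.0 fn0.2 fz5.8 t19.73
s0.0250 c0.0021 z0.1102 | z0.1104 s0.0247 fu-5.4 fn0.2 fz5.0 t20.03
s0.0245 c0.0021 z0.1092 | z0.1095 s0.0244 fu-4.3 fn-0.5 fz6.4 t20.33
stop
```

```bash
python3 - <<'E'
import json;d=json.load(open("st.json"));d["s"]-=.0006;json.dump(d,open("st.json","w"));print(d)
E
python3 push.py
```

```text
{'s': 0.023486179993252258, 'c': 0.002101480623709141, 'z': 0.10920000000000002}
s0.0235 c0.0021 z0.1082 | z0.1079 s0.0238 fu-1.7 fn0.2 fz2.3 t20.98
s0.0235 c0.0021 z0.1072 | z0.1070 s0.0237 fu-1.3 fn-0.7 fz1.2 t21.28
s0.0235 c0.0021 z0.1062 | z0.1061 s0.0237 fu-0.6 fn-0.5 fz1.8 t21.58
s0.0235 c0.0021 z0.1052 | z0.1051 s0.0236 fu-0.6 fn-0.3 fz2.5 t21.88
s0.0235 c0.0021 z0.1042 | z0.1041 s0.0236 fu0.2 fn-0.7 fz2.1 t22.18
s0.0235 c0.0021 z0.1032 | z0.1031 s0.0236 fu0.4 fn-1.0 fz1.8 t22.48
s0.0235 c0.0021 z0.1022 | z0.1021 s0.0236 fu0.6 fn-0.7 fz1.4 t22.78
s0.0235 c0.0021 z0.1012 | z0.1011 s0.0235 fu0.9 fn-0.5 fz1.1 t23.08
s0.0235 c0.0021 z0.1002 | z0.1001 s0.0235 fu1.1 fn-0.5 fz1.0 t23.38
s0.0235 c0.0021 z0.0992 | z0.0991 s0.0235 fu0.6 fn-0.6 fz0.8 t23.68
s0.0235 c0.0021 z0.0982 | z0.0981 s0.0235 fu1.6 fn-0.8 fz0.4 t23.98
s0.0235 c0.0021 z0.0972 | z0.0971 s0.0235 fu1.0 fn-0.4 fz0.6 t24.28
s0.0235 c0.0021 z0.0962 | z0.0961 s0.0235 fu1.4 fn-0.4 fz0.1 t24.58
s0.0235 c0.0021 z0.0952 | z0.0959 s0.0235 fu0.7 fn-1.8 fz6.4 t24.88
stop
```

Collar contact came at TCP z 0.0959 (expected 0.096) with about 6 N. Relaxing slightly, checking the picture, then releasing.

Run:
```python
from h import *
p=np.array(arm.current_eef_pos()); arm.move_l([float(p[0]),float(p[1]),.0957],feed=.03); arm.dwell(.2); st(); 
cv2.imwrite("pics/scene4.png",capture("scene")[:,:,::-1])
arm.gripper_open(); st("open")
q=arm.current_eef_pos()
arm.move_l([float(q[0]),float(q[1]),.2],feed=.1); st("up")
arm.goto([.35,-.05,.28],down(79)); arm.dwell(.3); st("away")
for c in("scene","top"): cv2.imwrite(f"pics/{c}5.png",capture(c)[:,:,::-1])
S=cv2.imread("pics/scene4.png");S5=cv2.imread("pics/scene5.png")
g=lambda I:cv2.resize(I[140:215,350:450],None,fx=4,fy=4,interpolation=cv2.INTER_CUBIC)
T=cv2.imread("pics/top5.png");t=cv2.resize(T[200:275,140:290],None,fx=800/150,fy=4*75/75,interpolation=cv2.INTER_CUBIC)
cv2.imwrite("pics/g5.png",np.hstack([g(S),g(S5)]))
cv2.imwrite("pics/t5.png",cv2.resize(T[195:280,130:290],None,fx=5,fy=5,interpolation=cv2.INTER_CUBIC))
```

```text
t 25.33 p [0.487  0.1232 0.0959] F [-1.3  1.7  5.1] M [ 0.25  0.32 -0.02] w 0.018
open t 26.62 p [0.487  0.1232 0.0957] F [-0.5 -0.2  0.2] M [ 0.07 -0.15 -0.  ] w 0.0941
up t 27.81 p [0.4865 0.1231 0.1993] F [-0.1 -0.  -1. ] M [ 0.05 -0.12  0.01] w 0.0939
away t 29.04 p [ 0.3504 -0.0495  0.2795] F [-0.1  0.4  0.2] M [ 0.03 -0.14  0.03] w 0.0944
```

View pics/g5.png

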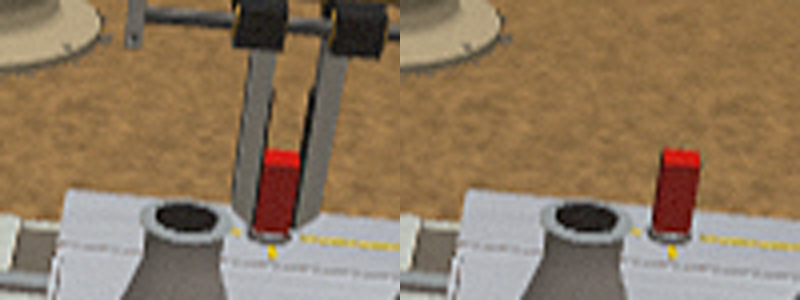

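View pics/scene5.png

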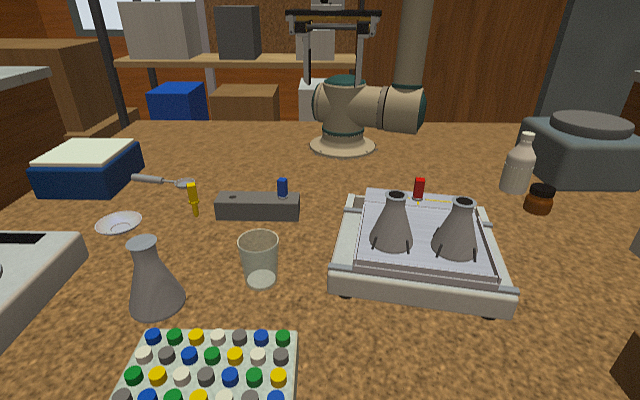

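View pics/t5.png

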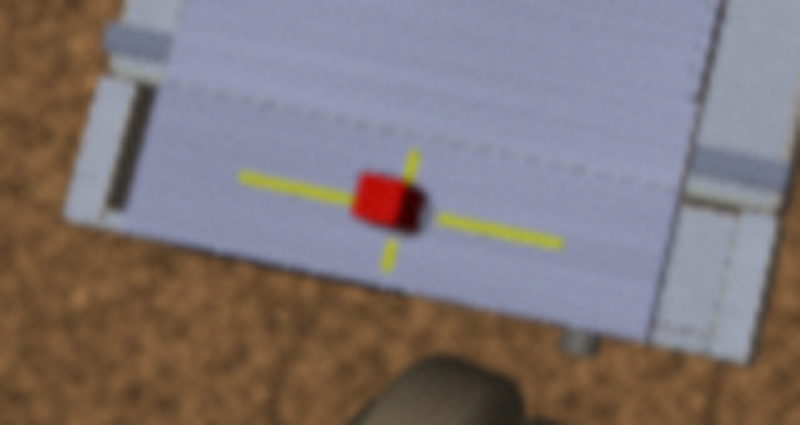

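The pin stands in the hole with its collar on the tray. The tray has shifted left, and the beaker (258,258), spare (282,187) and yellow pin are unchanged. Now a numeric check of height and tilt, then hand in.

Run:
```python
from h import *
T=cv2.imread("pics/top5.png");S=cv2.imread("pics/scene5.png");C={}
for n,I in(("top",T),("scene",S)):
    h=cv2.cvtColor(I,cv2.COLOR_BGR2HSV);m=((h[...,0]<5)|(h[...,0]>174))&(h[...,1]>190)&(h[...,2]>60)
    q=np.zeros_like(m); 
    if n=="top": q[220:250,190:225]=1
    else:q[170:205,405:435]=1
    ys,xs=np.nonzero(m&q);C[n]=(xs.mean(),ys.mean());print(n,C[n],xs.min(),xs.max(),ys.min(),ys.max())
print(tri(C["scene"],C["top"]))
c=np.array([.487,.1232,0])
hs=[c+[dx*.009,dy*.009,z] for dx in(-1,1) for dy in(-1,1) for z in(.077,.117)]
for n in C:
    P=np.array([proj(n,p) for p in hs]);print(n,"pred",P.mean(0),P.min(0),P.max(0))
order.close_job(); print(arm.current_time())
```

```text
top (np.float64(206.0909090909091), np.float64(234.7012987012987)) 201 211 230 239
scene (np.float64(418.92198581560285), np.float64(186.75177304964538)) 414 424 177 197
(array([0.48572314, 0.12357529, 0.09860556]), np.float64(0.0012122840609828948))
top pred [206.78379141 234.17511137] [199.30115231 228.17426546] [214.02513903 239.97054083]
scene pred [419.11521453 187.6284392 ] [412.17768126 176.59110953] [426.33664584 198.80737204]
the job is handed in; nothing more can be done
the job is handed in; nothing more can be done
```

The red-handled pin is home in the index bar, with its collar flush on the tray, and the job is handed in at about 29 s of the 64 s allowed.

- **Search:** I lifted the pin from the stand and put its nose in the tray hole. I then slid the tray about 24 mm along +y, mostly pressing 1–4 N, with about 7 N at the start. The pin then dropped into the hidden hole.
- **Seating:** Near the taper the pin caught on the far side of the hole at about 5–6 N, so I backed off 0.6 mm and it went down freely. The collar met the tray at about 6 N, at tool height 0.0959 m against 0.096 m expected. I then released it and withdrew.

**Last checks:**
- **Height:** The handle centre was at z = 0.099 m, against 0.097 m expected for a flush collar.
- **Upright:** Both pictures match an upright pin to within about 1 pixel.
- **Rest of the scene:** In the final scene picture the spare, beaker and other loose items look unmoved.

No check failed. At the first insertion the tray hole turned out to be about 1–2 mm further back than measured, so I corrected for that by force while sliding.

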